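# Square up the leaning row of jaw blanks in the rack

## Robot

A 6-joint arm with a two-finger parallel gripper is mounted at the origin on the work surface. World frame = base frame: x ahead of the robot, y to its left, z up, the work surface at z = 0. Lengths are in m, angles in degrees, forces in N, time in s.
With the tool pointing down it reaches from about 0.4 to 0.825 m from the base axis. Payload 7 kg.
Tool frame: the origin (TCP) lies midway between the tips of the shut fingers; the grasp point (between the pads) lies 19 mm behind it; z points along the fingers, x is the direction in which the jaws open and shut, and the axes are right-handed (so a half turn about z gives the same grasp; the last joint's range is limited). The gripper opens to 88 mm and grips with 3 to 60 N. Pads are 19 mm wide; open, the fingers measure 130 mm over their backs; the gripper's body (78 mm by 193 mm) begins 47 mm behind the grasp point.
Start: joints at [91.794, 20.546, 0.682, 0, -70.136, -16.507], TCP at [0.171, 0.653, 0.227] pointing down, gripper open.
Joint ranges: [-176.03, 176.03], [-82.01, 121.73], [-58.28, 71.71], [-173.87, 95.51], [-174.79, -0.11], [-173.66, 173.66]. Speed limits (degrees/s): [136.94, 136.94, 172.46, 180, 180, 180].

## Interface

Orientations are given as [roll, pitch, yaw] about the fixed x, y, z axes, in that order (R = Rz(yaw) Ry(pitch) Rx(roll)).
In Python, from plant import * gives the robot as it stands. The module is installed in compiled form; this text tells all that it offers.
- The arm moves only by the shell command python3 -m pendant 'ROWS' [OPENING]. ROWS is JSON, a list that holds one entry, the list of rows, each a list of 6 numbers: the shift along the world's x, y, z in mm, then the turn, a rotation vector about the world's x, y, z in degrees. A call has 1 to 10 rows; each row is the pose to reach, as a shift and turn from the pose commanded when the call began; what a row does not reach only later rows make up. A row lasts 1/8 s, in which the tool goes at most 62.5 mm and 10.7 degrees, less where a joint would pass 70% of its speed; a pose out of reach is approached as far as the arm can. A call with a gripper value outside its range is refused whole. OPENING is the closure, from -1 (fully open) to 1 (shut), set as the call begins (- or left out, the last holds). The fingers move at their own pace and stop on an object; the grip force is fixed at half the most. Time passes only in rows, so rows that repeat a pose let the fingers close. It gives the time, the measured TCP pose, the force and the opening at its end, in the units of the state.
- get_obs(): the state, without advancing time (a new reading comes with each control period).
- snapshot(name): name is "scene" or "top"; returns a dict with "pixels" (420x560x3 uint8, red, green, blue), "depth" (420x560 float32, m along the optical axis (not along the pixel's ray), 0 where there is no reading), "fx", "fy", "cx", "cy" (pixels), "dist" ([k1, k2, p1, p2, k3] as OpenCV has them; the pictures are not rectified), "pose" (4x4, takes a point from camera to world coordinates). Camera axes: x right, y down, z forward; pixel columns grow to the right and rows downward; lengths in m; the calibration is good to about 2 mm. A picture is of the moment at which its call begins.
- close_job(): hands the job in, once; it reports no verdict.
The state is a dict: "clock": time; "joint_pos": joint angles; "qvel": joint speeds; "tau": joint torques, N m; "tool_pos": TCP position; "orientation": TCP orientation; "force": force on the tool from outside, world axes, zero at the start; "moment": the same for the moment, N m; "opening": finger opening in m.
Only numpy, scipy, OpenCV 4.12 (cv2) and the standard library are available. Lean on these libraries where they do the work, as an engineer would, in place of code of your own. Each camera call takes 0.05 s, during which the arm holds its last target. There are 200 camera calls.

## Task

In the dark rack, the three tall aluminium plates (vice jaw blanks) have slumped away from the backstop and the middle one has slid out at the open end. Push the row upright, flat together against the backstop, and push the middle one in until it reaches the end fence so that the ends of all three are flush, then leave them standing.

Things in the scene. Friction and masses are not known exactly. Their poses are not given: they have to be found in the camera images.
- rack: Fixed dark steel rack of the 3 tall plates (not the small stand with 2 low blocks). Origin at bench level, x to backstop, y to end fence, z up; mm: base y -90..60, top z 8; backstop face x 30, y -30..40, top z 78; fence face y 40, top z 48; front rail x -29..-21, top z 33; -y end open. Walls rigid. Home, the 3 plates fill x -6..30, y -40..40. Yaw within 0.4 rad of ahead.
- plate_back: Bare aluminium plate with two dark holes, 12 thick (x), 80 long (y), 90 mm high (z), 0.23 kg, loose. Origin: its centre. Leans about 28 deg from the backstop; home: upright, centre at (24, 0, 53) mm in the rack's frame. The one next to the backstop, its end nearly at the fence.
- plate_middle: Bare aluminium plate with two dark holes, 12 thick (x), 80 long (y), 90 mm high (z), 0.23 kg, loose. Origin: its centre. Leans about 28 deg from the backstop; home: upright, centre at (12, 0, 53) mm in the rack's frame. Middle of the row; starts slid 22 to 34 mm to the open end (rack -y), its end sticking out past the others.
- plate_front: Bare aluminium plate with two dark holes, 12 thick (x), 80 long (y), 90 mm high (z), 0.23 kg, loose. Origin: its centre. Leans about 28 deg from the backstop; home: upright, centre at (0, 0, 53) mm in the rack's frame. Farthest from the backstop, on the front rail. Pushed towards the backstop above the rail, near 60 mm up, a few newtons turn the whole row upright and it stays.
There are look-alikes about, which are no part of the job. Leave any brown or green look-alike of the rack alone.

How it is judged:
By the outcome, as a careful person would: the job done as asked, in the order asked, and still so for the second after the job is handed in, with the robot touching nothing.
It also fails if it takes over 48 s, if anything falls off the work surface, if the arm or the gripper's body presses on something with over 40 N, if the wrist force passes 120 N, or if a joint passes its speed limit or range.

## Working session

There is one attempt and no reset: what is moved stays moved. The work goes in short steps, Python scripts to look and compute and a shell command to move; the robot and the scene stay as the last step left them, time stands still between calls to the robot, and variables do not carry over. Pictures are saved under pics/ and viewed, about 8 in all and at most 12, crops included, and the job is handed in when it is done.

```bash
mkdir -p pics; cat > h.py <<'E'
from plant import *
import numpy as np, cv2, pickle
def shot(n,name):
    s=snapshot(n); cv2.imwrite(f'pics/{name}.png',s['pixels'][:,:,::-1]); pickle.dump(s,open(f'pics/{name}.pkl','wb')); return s
def load(name): return pickle.load(open(f'pics/{name}.pkl','rb'))
def world(s):
    h,w=s['depth'].shape
    K=np.array([[s['fx'],0,s['cx']],[0,s['fy'],s['cy']],[0,0,1]])
    u,v=np.meshgrid(np.arange(w),np.arange(h))
    p=cv2.undistortPoints(np.stack([u,v],-1).reshape(-1,1,2).astype(np.float64),K,np.array(s['dist'],float)).reshape(h,w,2)
    d=s['depth'].astype(float); P=np.dstack([p*d[...,None],d])
    W=P@s['pose'][:3,:3].T+s['pose'][:3,3]; W[d==0]=np.nan
    return W
def crop(s,name,u0,u1,v0,v1,k):
    cv2.imwrite(f'pics/{name}.png',cv2.resize(s['pixels'][v0:v1,u0:u1,::-1],None,fx=k,fy=k,interpolation=cv2.INTER_CUBIC))
E
python3 - <<'E'
from h import *
a=shot('scene','s0');b=shot('top','t0')
cv2.imwrite('pics/both.png',cv2.resize(np.vstack([a['pixels'],b['pixels']])[:,:,::-1],(400,600),interpolation=cv2.INTER_AREA))
print(get_obs())
E
```

```text
{'clock': 0.1, 'joint_pos': array([ 9.17943598e+01,  2.05871454e+01,  6.39138423e-01, -1.69858747e-02,
       -7.01368274e+01, -1.65077163e+01]), 'qvel': array([ 0.06134189, -0.11927647,  0.1347615 ,  0.04014707, -0.01327743,
        0.00119163]), 'tau': array([ 1.37509596e-04, -5.84160447e+01,  2.93751454e+01,  7.01547682e+00,
        1.01305961e-02, -4.82365567e-05]), 'tool_pos': array([0.17134939, 0.65243293, 0.22572172]), 'orientation': array([-1.79991203e+02, -8.58752380e-02, -1.04719146e+02]), 'force': array([0.11789437, 0.28504547, 0.3257006 ]), 'moment': array([-0.06846234,  0.03102641,  0.00240261]), 'opening': 0.0874302625688317}
```

View pics/s0.png

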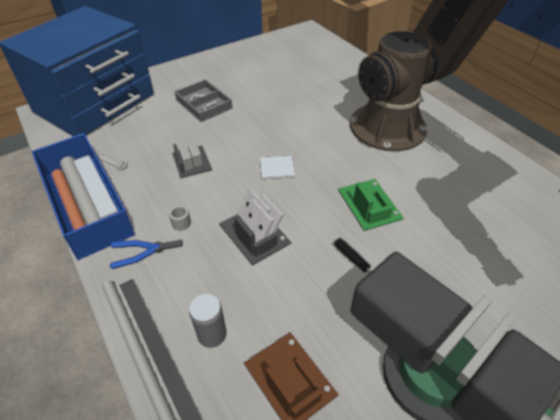

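View pics/t0.png

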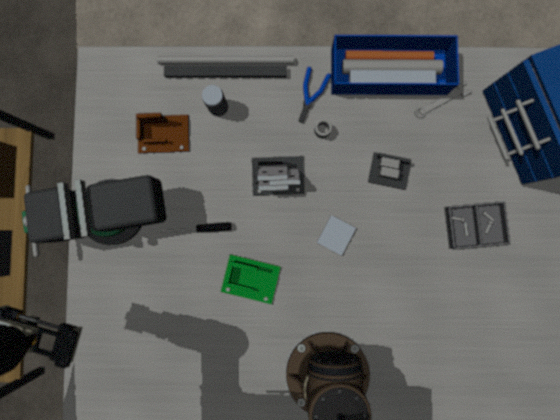

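Candidates: the dark rack with 3 tall plates (scene 256,228; top 278,176), brown rack (scene 290,380), green rack (370,203) and the small stand with 2 low blocks (190,157). I choose the first and check it in a crop.

```bash
python3 - <<'E'
from h import *
a=load('s0');b=load('t0')
A=cv2.resize(a['pixels'][180:270,210:300],(540,540),interpolation=cv2.INTER_CUBIC)[:, :400]
B=cv2.resize(b['pixels'][145:205,240:320],(720,540),interpolation=cv2.INTER_CUBIC)
cv2.imwrite('pics/c1.png',B[:,:,::-1]); crop(a,'c2',210,300,180,265,7)
W=world(b)
m=(W[145:205,240:320])
np.set_printoptions(linewidth=250)
# height map mm of plates
print('x range cols; row samples')
for v in range(154,202,2):
    print(v,' '.join(f"{W[v,u,2]*1000:4.0f}" for u in range(248,312,2)))
print('corner worlds')
for uv in [(253,157),(304,157),(304,194),(253,195),(278,176)]:
    print(uv,W[uv[1],uv[0]].round(4))
E
```

```text
x range cols; row samples
154    3    4    2   -1   -3   -3   -1    3    1   -0   -2    2   -1   -0    2    2   -2   -4   -1   -2    2    1    3   -2    2    3   -2   -4   -2   -3    4   -0
156   -1    0    3    2   -3    0   -2   -5   -1    0    2   -2   -1   -1   -1    1   -1    2    5    2    8    8    8    6   10    9    7    9    2    3   -2   -3
158    1   -3    9   11    9   80   76   80   76   78   76   77   75   81   78   76   78   78    5    8    5    4   10   10   11    9    5    6    1   -1    4    3
160   -0   -2    6    4    5   78   78   79   81   74   77   78   77   73   81   80   80   79    8    8    9    7    6    3   10    7    8   11   -3   -2    1    1
162    5    2   10   43   46   69   65   63   59   59   56   64   52   54   54   50   55   50    3    9    5   11   11    8    5    6    4    7   -2    1   -1    3
164   -1   -0    5   49   46   27   33   31   28   28   27   27   24   24   21   18   18   18    6    5    5   10   11    3   11    7    5    9    2   -0   -0   -2
166   -2   -1    8   46   48   25   21   19   22   22   22   18   23   26   25   27   28  
[... 2348 characters left out ...]
1   -1   -2    1   -4
196   -1   -2    3   -2   -3    3    2   -2   -0   -2   -2   -1    2    0   -2   -2    0   -2    0    2   -5   -2   -3   -0    2    6   -0   -5   -1    3    0   -3
198   -0    3    2    5    1    0    0    5    1   -2    1   -2   -1   -1    2   -1   -2    4    2   -2   -3   -3   -2   -2   -1   -5   -2   -1   -0    2   -5   -1
200   -2    2   -4    0   -2    1   -1   -4   -0   -1    1    1    0   -5   -3   -2    1   -1    2    2   -2   -2    3    4    1   -4   -1    0   -1    1   -3   -3
corner worlds
(253, 157) [0.614  0.2159 0.0007]
(304, 157) [0.6143 0.0679 0.0035]
(304, 194) [ 0.5072  0.0673 -0.0014]
(253, 195) [0.5021 0.2136 0.0114]
(278, 176) [0.5456 0.141  0.0947]
```

View pics/c1.png

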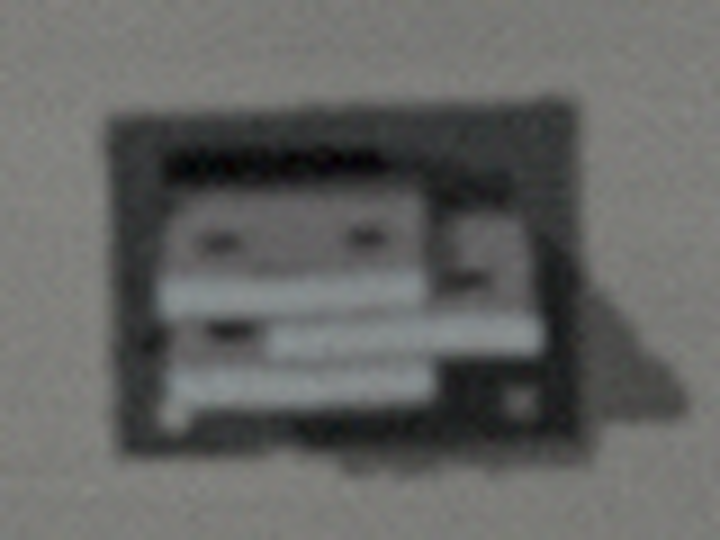

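View pics/c2.png

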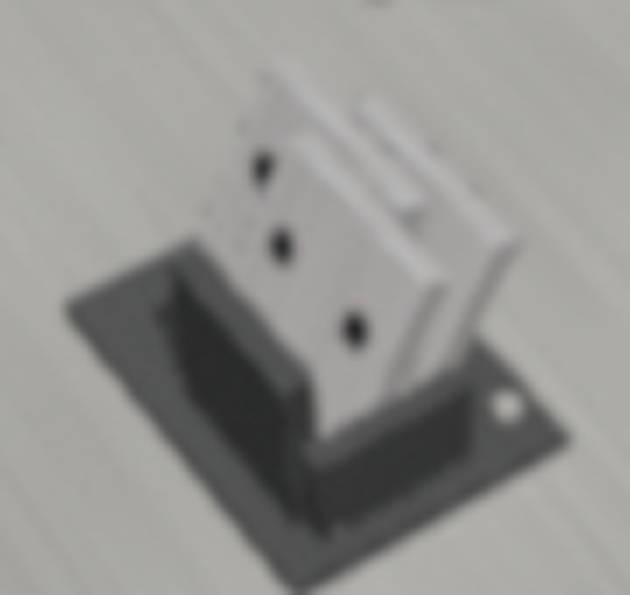

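```bash
cat > fit.py <<'E'
from h import *
def fit(name):
    s=load(name);W=world(s)*1000
    R=np.zeros(W.shape[:2],bool);R[148:202,243:314]=1
    z=W[...,2]
    dark=s['pixels'].max(2)<95
    base=R&(z>-6)&(z<110)&dark
    return s,W,R,z,dark
E
python3 - <<'E'
from fit import *
s,W,R,z,dark=fit('t0')
g=s['pixels'][...,0]
for v in (160,191): print(v,g[v,246:314])
for u in (257,300): print(u,g[150:202,u])
b=R&(z>3.5)&(z<15)
n,l,st,_=cv2.connectedComponentsWithStats((R&(z>3.5)).astype('uint8'))
k=1+st[1:,4].argmax()
p=W[l==k][:,:2].astype(np.float32)
print('all >3.5', cv2.minAreaRect(p))
bs=(z>70)&R; bs[162:]=0
p=W[bs]; print('backstop top',p.min(0),p.max(0),p.mean(0),cv2.minAreaRect(p[:,:2].astype(np.float32)))
f=(z>38)&(z<54)&R; f[:,:253]=0;f[:,259:]=0
p=W[f]; print('fence',p.min(0),p.max(0),p.mean(0),np.median(p,0))
E
```

```text
160 [128 128 129 133 117  95  69  54  49  55  58  52  52  55  54  46  50  48
  45  48  45  51  45  53  51  45  48  48  48  48  52  53  51  57  51  49
  56  53  53  54  55  52  52  59  55  49  55  48  55  58  52  55  56  53
  47  57  54  69  96 115 123 124 124 121 124 127 128 122]
191 [126 125 126 126 128 113  98  66  48  58  58  83 112 125 109  81  65  59
  57  55  56  53  57  60  51  51  44  45  44  40  42  42  38  38  37  40
  37  39  38  31  24  32  36  30  27  31  27  33  30  34  48  56  57  48
  28  29  38  32  52  66  79  80  85  83  81  90  89  85]
257 [123 122 127 126 126 124 121 100  67  56  52  45  52  45  44  51  50  46
  51  51  54  59  64  62  72  76  87  87  84  81  67  50  35  42  51  64
  64  62  66  70  86  83  73  57  47  68 111 125 123 129 125 122]
300 [117 124 124 125 121  97  72  62  46  49  47  59  57  52  56  54  56  51
  54  54  54  38  40  39  33  37  31  35  37  38  55  71  73  65  45  31
  25  34  36  32  38  28  24  45  65  77  89 109 119 122 123 125]
all >3.5 ((559.69580078125, 143.8724365234375), (113.67028045654297, 153.55345153808594), 4.123594284057617)
backstop top [588.00641587 130.84592964  70.03474333] [600.48058369 198.90284485  82.20065639] [594.71031918 166.25900328  77.3782094 ] ((594.26708984375, 164.84292602539062), (12.18293285369873, 68.0479507446289), 1.0438097715377808)
fence [535.65078544 197.21068539  40.33677704] [594.74513365 209.53021718  53.63141163] [565.18855467 203.51926562  47.06740275] [566.0282952  203.42541109  47.12626717]
```

The crop confirms it: a dark rack with three leaning plates, the middle one out to the right (-y) at top px (300,182). The rack origin is at about (559,159) mm, yaw about 2°. I approach with the fingers shut and the broad side across the front plate.

```bash
python3 -m pendant '[[[15,-55,10,0,0,4],[35,-110,20,0,0,8],[58,-168,20,0,0,12],[82,-225,20,0,0,16.7],[105,-285,20,0,0,16.7],[130,-340,20,0,0,16.7],[175,-378,10,0,0,16.7],[220,-416,0,0,0,16.7],[265,-455,0,0,0,16.7],[305,-494,0,0,0,16.7]]]' 1
python3 -m pendant '[[[0,0,-20,0,0,0],[0,0,-60,0,0,0],[0,0,-100,0,0,0],[0,0,-100,0,0,0]]]'
python3 - <<'E'
from h import *
s=shot('scene','s1');crop(s,'c3',170,350,140,275,4)
E
```

```text
clock: 1.35
tool_pos: [0.4776, 0.1572, 0.2263]
orientation: [180.0, -0.0, -88.0]
force: [2.1, 1.2, 1.1]
opening: 0.0008
clock: 1.85
tool_pos: [0.4745, 0.1573, 0.124]
orientation: [179.7, -0.2, -88.1]
force: [1.1, 0.2, 0.2]
opening: 0.0006
```

View pics/c3.png

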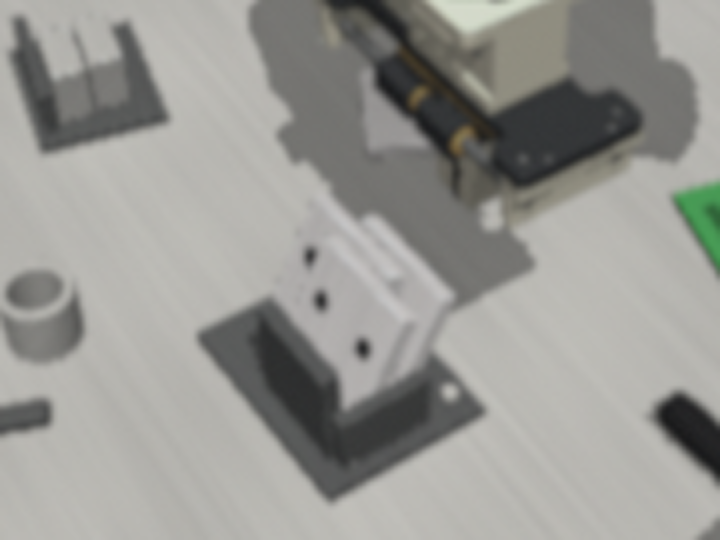

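The closed fingers stand clear in front of the front plate (crop about 490,210). I lower them and begin the push.

```bash
python3 -m pendant '[[[0,0,-40,0,0,0],[0,0,-76,0,0,0],[5,0,-76,0,0,0],[12,0,-76,0,0,0],[20,0,-76,0,0,0],[28,1,-76,0,0,0],[34,1,-76,0,0,0]]]'
python3 -m pendant '[[[6,0,0,0,0,0],[12,0,0,0,0,0],[18,0,0,0,0,0],[18,0,0,0,0,0]]]'
```

```text
clock: 2.78
tool_pos: [0.5113, 0.16, 0.0511]
orientation: [-180.0, 0.0, -88.0]
force: [-1.4, 0.2, 1.0]
opening: 0.0003
clock: 3.28
tool_pos: [0.529, 0.1599, 0.0504]
orientation: [-180.0, -0.0, -88.0]
force: [-0.6, -0.5, 0.2]
opening: 0.0004
```

```bash
python3 -m pendant '[[[4,0,0,0,0,0],[8,0,0,0,0,0],[8,0,0,0,0,0]]]'
python3 -m pendant '[[[2,0,0,0,0,0],[4,0,0,0,0,0],[4,0,0,0,0,0]]]'
python3 - <<'E'
from h import *
s=shot('scene','s2');crop(s,'c4',200,320,160,260,6)
E
```

```text
clock: 3.65
tool_pos: [0.5367, 0.1599, 0.0505]
orientation: [-180.0, 0.0, -88.0]
force: [0.2, -0.0, 1.1]
opening: 0.0005
clock: 4.03
tool_pos: [0.5399, 0.1597, 0.0504]
orientation: [179.9, -0.0, -88.0]
force: [-3.7, 0.6, 2.5]
opening: 0.0006
```

View pics/c4.png

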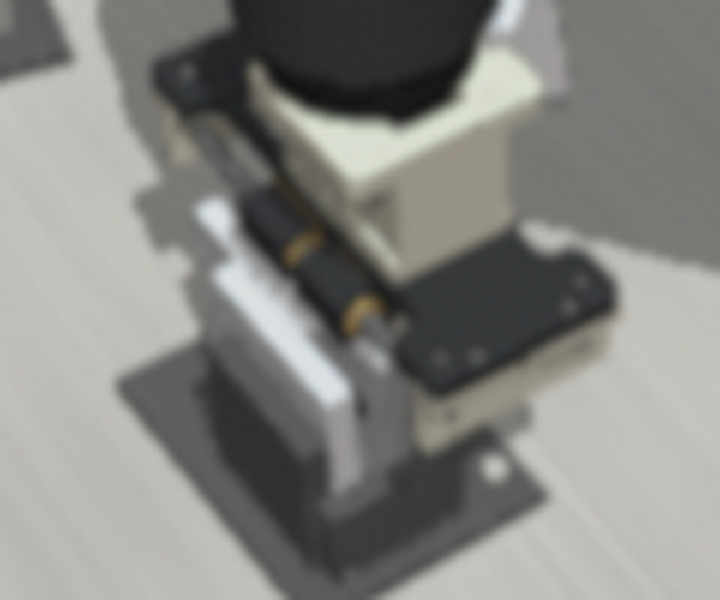

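The plates are nearly upright, and the force is starting to rise. I press on to firm contact.

```bash
python3 -m pendant '[[[2,0,0,0,0,0],[3,0,0,0,0,0],[3,0,0,0,0,0]]]'
python3 -m pendant '[[[1,0,0,0,0,0],[2,0,0,0,0,0],[2,0,0,0,0,0]]]'
```

```text
clock: 4.45
tool_pos: [0.5407, 0.1595, 0.0503]
orientation: [179.8, -0.0, -88.0]
force: [-14.9, 5.4, 9.7]
opening: 0.0003
clock: 4.82
tool_pos: [0.5407, 0.1595, 0.0503]
orientation: [179.6, -0.1, -88.0]
force: [-25.1, 7.1, 17.5]
opening: 0.0002
```

Firm contact: 25 N at x=540.7, no further travel. I back off, raise and turn, then look.

```bash
python3 -m pendant '[[[-5,0,0,0,0,0],[-15,0,0,0,0,0],[-40,0,0,0,0,0],[-45,0,50,0,0,0],[-45,-10,100,0,0,-10],[-40,-50,100,0,0,-20],[-30,-90,100,0,0,-30],[-20,-120,100,0,0,-40],[-10,-140,100,0,0,-50],[0,-150,100,0,0,-60]]]'
python3 -m pendant '[[[0,0,0,0,0,-10],[0,0,0,0,0,-20],[0,0,0,0,0,-30],[0,0,0,0,0,-30]]]'
python3 - <<'E'
from fit import *
s=shot('top','t1');a=shot('scene','s3')
A=cv2.resize(a['pixels'][170:270,200:300],(400,400),interpolation=cv2.INTER_CUBIC)
B=cv2.resize(s['pixels'][140:210,240:310],(400,400),interpolation=cv2.INTER_CUBIC)
cv2.imwrite('pics/c5.png',np.hstack([A,B])[:,:,::-1])
W=world(s)*1000
for v in range(154,196,2):
    print(v,' '.join(f"{W[v,u,2]:4.0f}" for u in range(248,312,2)))
R=np.zeros(W.shape[:2],bool);R[152:185,250:302]=1
m=R&(W[...,2]>86)&(W[...,2]<108); p=W[m]
print(p.min(0),p.max(0))
for x in range(545,600,3):
    q=p[abs(p[:,0]-x)<1.5]
    if len(q): print(x,len(q),q[:,1].min().round(),q[:,1].max().round())
E
```

```text
clock: 6.08
tool_pos: [0.5457, 0.0085, 0.1506]
orientation: [-180.0, 0.0, -148.4]
force: [-0.8, 0.4, -0.1]
opening: 0.001
clock: 6.58
tool_pos: [0.5455, 0.0097, 0.1505]
orientation: [-180.0, 0.0, -178.0]
force: [-1.3, -0.4, 0.6]
opening: 0.0006
154  565  567  566  569  570  572  570  573  571  572  573  576  576  577  574  574  574  573  573  572  573  576  573  576  574  574  573  573  575  573  573  573
156  568  568  570  569  572  571  571  572  575  573  575  577  579  579  579  577  573  574  573  573  572  574  574  573  573  574  573  573  573  574  573  575
158  570  570  572  572  571  573  575  575  575  576  574  576  577  582  578  577  569  576  574  573  573  574  575  574  574  573  574  573  574  573  572  573
160  573  574  573  574  572  574  574  nan  574  577  577  575  579  579  580  578  576  575  574  573  574  574  576  573  571  574  573  570  572  575  571  574
162  573  575  575  575  573  575  575  575  575  575  576  577  578  579  579  580  574  573  574  574  574  574  nan  573  574  572  575  573  571  572  572  573
164  573  574  577  576  578  576  
[... 2111 characters left out ...]
 594  596  596  598  598  598  597  597  599  596  592  590  586  580  567  557  557  557  557  549  544  543  538  535    9    3    4    5    1    2
192  596  596  597  598  598  600  599  601  599  600  601  597  595  596  591  584  572  553  556  554  551  545  533  529    7    8   10    4    8   -2    1   -5
194  598  599  600  601  602  602  602  602  603  604  603  602  600  598  593  589  nan  559  550  549  545  545  533    0   -3    0    3   -0    0   -2    3    2Traceback (most recent call last):
  File "<stdin>", line 11, in <module>
    return umr_minimum(a, axis, None, out, keepdims, initial, where)
ValueError: zero-size array to reduction operation minimum which has no identity
```

View pics/c5.png

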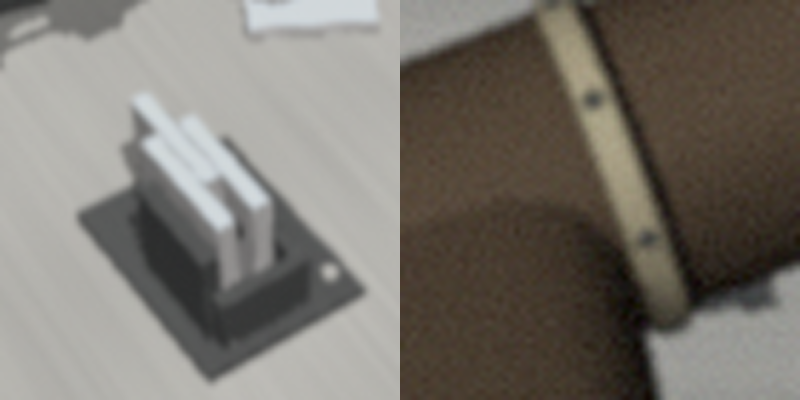

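The row stands upright and together (left half); the middle plate sticks out towards -y (crop 140,100). The arm hides the top view, so I measure the tops from the scene camera.

```bash
cat > tops.py <<'E'
from h import *
def tops(name):
    s=load(name);W=world(s)*1000
    R=np.zeros(W.shape[:2],bool);R[180:245,225:275]=1
    m=R&(W[...,2]>92)&(W[...,2]<105)&(s['pixels'].min(2)>150); p=W[m]
    c,sn=np.cos(np.radians(2)),np.sin(np.radians(2))
    d=p[:,:2]-[557.5,159]; r=np.c_[d@[c,sn],d@[-sn,c]]
    print('world',p.min(0).round(),p.max(0).round(),len(p))
    for x in range(-10,36,4):
        q=r[abs(r[:,0]-x)<2]
        if len(q)>2: print(x,len(q),np.percentile(q[:,1],[0,5,95,100]).round())
E
python3 -c "
from tops import *
tops('s3')"
```

```text
world [550.  86.  92.] [588. 198. 103.] 473
-6 31 [-44. -37.  29.  34.]
-2 50 [-43. -39.  35.  36.]
2 49 [-41. -37.  35.  37.]
6 54 [-74. -66.  28.  35.]
10 44 [-73. -67.   3.   6.]
14 48 [-74. -69.   6.   8.]
18 60 [-72. -68.  30.  35.]
22 50 [-43. -34.  37.  38.]
26 52 [-42. -40.  38.  38.]
30 35 [-38. -34.  30.  36.]
```

Rack frame fits. The middle plate spans y -73..7, so it needs 33 mm. I lower the tool beyond its end, then push along +y.

```bash
python3 -m pendant '[[[26,20,0,0,0,0],[28,40,-40,0,0,0],[28,40,-85,0,0,0],[28,40,-104,0,0,0],[28,48,-104,0,0,0],[28,56,-104,0,0,0],[28,62,-104,0,0,0],[28,67,-104,0,0,0],[28,72,-104,0,0,0],[28,77,-104,0,0,0]]]'
python3 -m pendant '[[[0,4,0,0,0,0],[0,8,0,0,0,0],[-0.5,11,0,0,0,0],[-0.5,13,0,0,0,0],[-0.5,13,0,0,0,0]]]'
python3 -c "
from h import *
s=shot('scene','s4');crop(s,'c6',200,320,160,260,6)"
```

```text
clock: 7.92
tool_pos: [0.5735, 0.0867, 0.047]
orientation: [-180.0, 0.0, -178.0]
force: [0.6, -5.1, 4.7]
opening: 0.0004
clock: 8.55
tool_pos: [0.573, 0.0997, 0.0467]
orientation: [-180.0, -0.0, -178.0]
force: [0.4, -4.3, 3.1]
opening: 0.0006
```

View pics/c6.png

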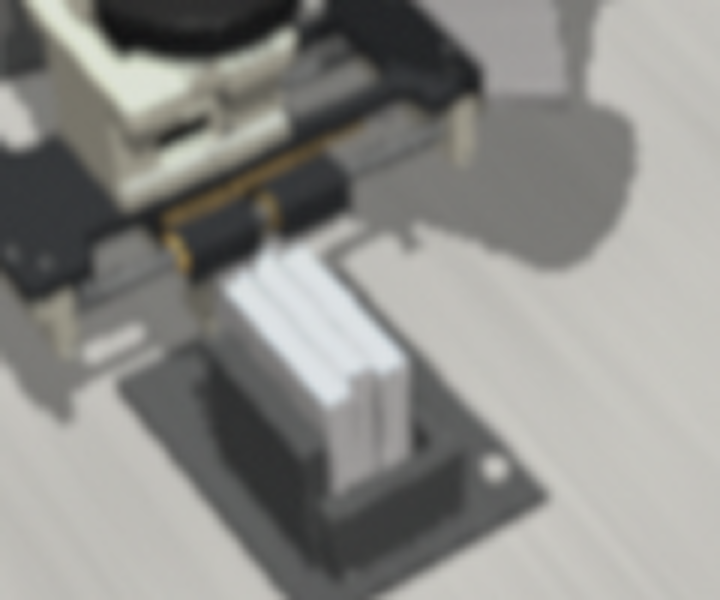

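The middle plate is still a few mm short of its neighbours (notch at crop 360,380). I keep pushing in small steps until the force climbs.

```bash
python3 -m pendant '[[[0,2,0,0,0,0],[0,4,0,0,0,0],[0,6,0,0,0,0],[0,6,0,0,0,0]]]'
python3 -m pendant '[[[0,1.5,0,0,0,0],[0,3,0,0,0,0],[0,3,0,0,0,0]]]'
```

```text
clock: 9.1
tool_pos: [0.5729, 0.1057, 0.0466]
orientation: [-180.0, -0.0, -178.0]
force: [-0.6, -5.4, 4.5]
opening: 0.0007
clock: 9.48
tool_pos: [0.5727, 0.1076, 0.0467]
orientation: [-179.9, -0.1, -178.0]
force: [0.6, -9.8, 6.1]
opening: 0.0003
```

```bash
python3 -m pendant '[[[0,1,0,0,0,0],[0,2,0,0,0,0],[0,2,0,0,0,0]]]'
python3 -m pendant '[[[0,1,0,0,0,0],[0,2,0,0,0,0],[0,2,0,0,0,0]]]'
```

```text
clock: 9.85
tool_pos: [0.5723, 0.1077, 0.0468]
orientation: [-179.8, -0.1, -178.0]
force: [1.1, -18.6, 7.5]
opening: 0.0001
clock: 10.22
tool_pos: [0.572, 0.1079, 0.047]
orientation: [-179.7, -0.2, -178.0]
force: [2.4, -28.0, 10.6]
opening: 0.0004
```

Stopped at y≈107.8 with 28 N, so it is against the fence. I retreat and clear the views.

```bash
python3 -m pendant '[[[0,-4,0,0,0,0],[0,-15,0,0,0,0],[0,-50,0,0,0,0],[0,-90,20,0,0,0],[-15,-120,70,0,0,0],[-30,-170,110,0,0,0],[-45,-220,130,0,0,0],[-60,-270,150,0,0,0],[-75,-320,150,0,0,0],[-75,-320,150,0,0,0]]]'
python3 - <<'E'
from tops import *
s=shot('top','t2');a=shot('scene','s5')
A=cv2.resize(a['pixels'][180:260,210:290],(400,400),interpolation=cv2.INTER_CUBIC)
B=cv2.resize(s['pixels'][145:205,245:305],(400,400),interpolation=cv2.INTER_CUBIC)
cv2.imwrite('pics/c7.png',np.hstack([A,B])[:,:,::-1])
tops('s5')
W=world(s)*1000
m=np.zeros(W.shape[:2],bool);m[150:200,250:310]=1
m&=(W[...,2]>88)&(W[...,2]<108);p=W[m]
d=p[:,:2]-[557.5,159];c,n=np.cos(.035),np.sin(.035);r=np.c_[d@[c,n],d@[-n,c]]
print('top',r.min(0),r.max(0),cv2.minAreaRect(p[:,:2].astype(np.float32)))
for v in range(154,196,2): print(v,' '.join(f"{W[v,u,2]:4.0f}" for u in range(248,308,2)))
E
```

```text
clock: 11.48
tool_pos: [0.497, -0.2094, 0.1966]
orientation: [180.0, 0.0, -178.2]
force: [-0.4, 0.0, -0.5]
opening: 0.0003
world [551. 116.  93.] [588. 198. 103.] 468
-6 33 [-41. -38.  35.  38.]
-2 50 [-43. -36.  35.  36.]
2 50 [-41. -36.  37.  39.]
6 49 [-42. -38.  36.  37.]
10 51 [-41. -34.  38.  38.]
14 57 [-41. -36.  35.  38.]
18 43 [-41. -37.  37.  39.]
22 53 [-42. -37.  36.  38.]
26 56 [-41. -35.  34.  38.]
30 26 [-39. -36.  36.  37.]
top [ -4.89745957 -40.06177293] [32.02251267 38.17817616] ((570.796142578125, 158.65191650390625), (36.12424850463867, 77.68568420410156), 0.652874767780304)
154   -2    6    3    4   -5   -1    0   -2    0   -5   -2   -0   -3   -0   -2    1   -3    2   -3    2    3   -1    2    1   -0   -3    0    1    1   -1
156   -1    1    3    3   -1    2   -1   -1    3    2    1   -3   -4   -0    1    4    3   -4    7    7    7    9    9    6    0    7    7    6   -1   -1
158    4   -2    7   13    9   77   75   75   79   80   78   80   78   81   77   73   77   81    8    8    4    4   10   13    7   11    7   11   -1    4
160   -2   -3   10    4    7   95  
[... 2036 characters left out ...]
   6    3   11   10    8    4    6    7    7    8    7   10    7    8    4    5    1
188   -2    4    1    4    5   11    5    6   10    6   10   11    2    6    8    7   11    6    9    6    8    5    1   11    8   10    8    6    6    1
190   -2   -4    3    6    7    8    9    7   11    5    6    8    6    6    5    8    8    8   10   10    6    8    5    5    4    6    8    7    9   -6
192    3   -0   -4    6    7   11    8   10    9    6    6   10    4    9    7    5   10    8   10    6    8    9    5    8   10   10    8    6    6    1
194    0    1   -3    8    8    6    6    9   11    5   10    2    8    9    6   12    7    2    4    3   -0    0    0    0   -1   -1   -1    2    0   -5
```

View pics/c7.png

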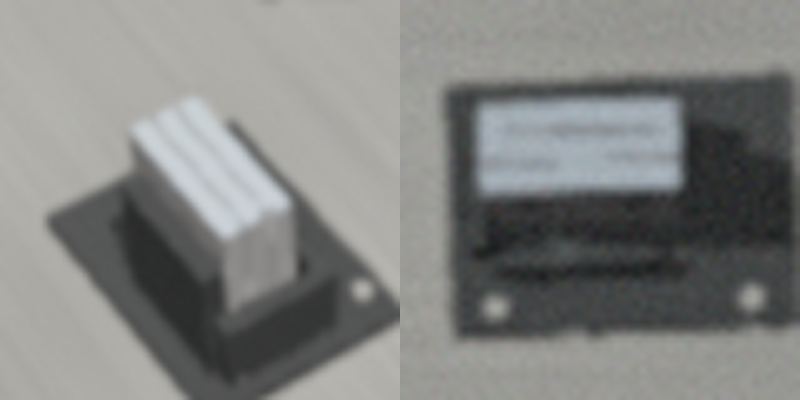

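The pictures show a single compact block, ends flush, tight in the corner (right half 480-685, 98-190). Handing in.

```bash
python3 -c "
from plant import *
print(close_job())"
```

```text
the job is handed in; nothing more can be done
None
```

The three plates now stand upright and flat together against the backstop, with their ends flush at the end fence. I handed the job in at about 11.6 s.

- **Push upright:** I pushed the row up with the shut fingers until it stopped against the backstop at about 25 N in the push direction. It stayed upright when the fingers backed off.
- **Push in:** I pushed the middle plate in about 33 mm until it stopped against the fence at 28 N. Then I moved the gripper well clear.

**Last checks:**
- Both cameras show one upright block, with the tops at about 98 mm.
- The top camera measures the block at about 36 x 78 mm. The three plates should measure 36 x 80 mm, so this agrees within camera error.
- The plate ends line up within the 1–2 mm measuring noise: -41 to +38 mm, against -40 to +40 mm at home. The 2 mm difference at the fence end is within the calibration error, and the hard stop agrees with contact there.
- No check failed. The top view taken midway was hidden by the arm, so I used the scene camera for that one.

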